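# Size a drive shaft in a row of ring gauges

### The arm

A 6-joint arm with a two-finger parallel gripper is mounted at the origin on the work surface. World frame = base frame: x ahead of the robot, y to its left, z up, the work surface at z = 0. Lengths are in mm, angles in rad, forces in N, time in s.
With the tool pointing down it reaches from about 275 to 750 mm from the base axis. Payload 10.2 kg.
Tool frame: the origin (TCP) lies midway between the tips of the shut fingers; the grasp point (between the pads) lies 19 mm behind it (ctrl.pinch_z is the distance from the TCP to the grasp point, in mm); x points along the fingers, z is the direction in which the jaws open and shut, and the axes are right-handed (so a half turn about x gives the same grasp; the last joint's range is limited). The gripper opens to 85 mm and grips with 20 to 120 N. Pads are 22 mm wide; open, the fingers measure 114 mm over their backs; the gripper's body (76 mm by 85 mm) begins 54 mm behind the grasp point. The pads swing forward as they close: fully open they stand 13 mm farther back than shut.
Start: joints at [1.093, 0.313, 1.498, -0, 1.331, -0.223], TCP at [132.34, 508.052, 211.294] pointing down, gripper open.
Joint ranges: [-2.94, 2.94], [-0.97, 2.17], [0.19, 2.56], [-1.23, 4.37], [0.02, 3.11], [-2.88, 2.88]. Speed limits (rad/s): [2.39, 2.39, 3.01, 3.14, 3.14, 3.14].

### API

Orientations are given as a unit quaternion [w, x, y, z].
In Python, from rig import ctrl, capture, workorder, nets gives the robot as it stands. The module is installed in compiled form; this text tells all that it offers.
- The arm moves only by the tool send_rows, never from a script. Its argument "rows" is text: rows parted by semicolons, each of 5 numbers parted by spaces: the opening, from 0 (shut) to 1 (fully open), then the shift along the tool's x, y, z in cm, then the turn about the tool's x in units of 5 degrees (1.0 is 5 degrees). In form: grip x y z yaw; .... A call has 1 to 12 rows; each row is the pose to reach, as a shift and turn from the pose commanded when the call began, along the tool's axes at that moment; what a row does not reach only later rows make up. A row lasts 1/10 s, in which the tool goes at most 50 mm and 8.59 degrees, less where a joint would pass 70% of its speed; a pose out of reach is approached as far as the arm can. A call with a gripper value outside its range is refused whole. The fingers move at their own pace and stop on an object; "grip_force" is the grip in N (left out, the last holds). Time passes only in rows, so rows that repeat a pose let the fingers close. It gives the time, the measured TCP pose, the force and the opening at its end, in the units of the state.
- ctrl.sense(): the state, without advancing time (a new reading comes with each control period).
- capture(name): name is "scene" or "top"; returns a dict with "pixels" (420x560x3 uint8, red, green, blue), "intrinsics" (3x3 intrinsics, pixels), "dist" ([k1, k2, p1, p2, k3] as OpenCV has them; the pictures are not rectified), "view" (4x4, takes a point from world to camera coordinates). Camera axes: x right, y down, z forward; pixel columns grow to the right and rows downward; lengths in mm; the calibration is good to about 2 mm. A picture is of the moment at which its call begins. There is no depth.
- workorder.finish_job(): hands the job in, once; it reports no verdict.
Trained networks look in a picture, given as the dict that the camera call returned (one of the last four; its "shot" number tells which), for a name from the list of things; names that differ only in an ending like _2 or _b are one class to them, and where a whole thing is asked for, a point or a joint stands for the part that bears it (a point fixed in the world has none). Each returns a list of dicts, best first, with "confidence" (0 to 1); they miss things now and then, are a little off and sometimes report something else, mostly with a low value. They report only what shows in the picture. A call takes as long as a camera call. They do not tell look-alikes from the thing itself.
- nets.boxes_of(picture, target): "location" ([x, y, z] in mm, in world coordinates, good to about 4 mm: the middle of the surface that is visible of it).
- nets.spot_point(picture, target): "location" ([x, y, z] in mm, in world coordinates, good to about 4 mm: a listed point, or the origin of a listed thing).
The state is a dict: "time_s": time; "joints": joint angles; "dq": joint speeds; "tau": joint torques, N m; "eef_pos": TCP position; "ee_rot": TCP orientation; "force": force on the tool from outside, world axes, zero at the start; "wrist_torque": the same for the moment, N m; "grip_width": opening from 0.0 (shut) to 1.0 (fully open).
Only numpy, scipy, OpenCV 4.12 (cv2) and the standard library are available. Lean on these libraries where they do the work, as an engineer would, in place of code of your own. Each camera call takes 0.05 s, during which the arm holds its last target.

### The job

Size the steel drive shaft: lift it off its wooden cradle and pass it nose first through the rings of the gauge, from the widest on, until the small brass ring stops it. Where the brass ring stands can only be felt: press on gently until it has given way by about 5 mm, but never drive it to the end of its travel and never force or jam the shaft in the rings. Then let go, leaving the shaft lying in the rings, and leave the other things on the cart where they are.

Things in the scene. Friction and masses are not known exactly. Their poses are not given: they have to be found in the camera images.
- shaft: Steel drive shaft, 0.28-0.46 kg, level in the cradle. Origin: on its axis, in the middle of a dark square boss 24 x 24 mm, 40 mm long, to grip it by (two faces upright). +x to the nose, z up. Ahead of the boss a round 20 mm shaft to x = 157 mm, then a cone down to 15 mm diameter at the flat nose end, x = 165 mm. Behind it a 20 mm round tail to x = -70 mm. It balances about 12 mm ahead of the origin.
- shaft_nose (a point): The flat end of the shaft's nose, on its axis, 165 mm ahead of the shaft's origin; same axes.
- cradle: Fixed wooden cradle: plate 230 x 60 x 8 mm and two notched blocks, 16 mm thick, 48 mm high, at x = -52 and 115 mm, leaving the shaft's boss free between them. Origin on the cart top; at the start the shaft's origin is 50 mm above it and the shaft points along its +x.
- gauge: Fixed ring gauge on a grey base plate 310 x 56 x 14 mm. Origin: on the cart top, below the middle of ring 1. +x: the direction in which a shaft is passed through; z up. All three rings stand upright, 52 mm in outer diameter, on one axis 75 mm above the origin. A narrow brass rest bar (x = -145 to -80 mm, 14 mm wide, top 59 mm high) takes up the tail of a shaft that is let go.
- ring1 (a point): Middle of ring 1 (steel, 26 mm bore, 12 mm thick), the first; axes as the gauge's.
- ring2 (a point): Middle of ring 2 (steel, 23 mm bore, 12 mm thick), 45 mm beyond ring 1. Ring 3 (brass, 11 mm bore, 10 mm thick) stops the shaft: its front face meets the flat nose end. Its red carriage has been clamped somewhere along the bar, so that its front face lies anywhere from 80 to 110 mm beyond the middle of ring 1: not measured, to be found by feel.
- stop_ring (a joint): How far the brass ring 3 has been pushed along the gauge's +x on its carriage, in m: 0 untouched, 0.010 at the end of its travel. It slides stiffly: it starts to give at about 6 N, needs about 1 N more for each further mm (about 11 N at 5 mm) and stays where it is left.
- throttle_grip: Black bakelite throttle grip, 125 mm long, 36 to 48 mm thick, loose. Origin under its middle. Bystander.
- plug_wrench: Chrome spark plug wrench, tube 110 mm long and 25 mm thick with a 150 mm cross bar, loose. Origin under its middle. Bystander.
- kill_key: Yellow plastic kill-switch key, 75 x 26 x 10 mm, loose. Origin under its middle. Bystander.
- impeller: Worn blue pump impeller, six vanes, 64 mm across, 22 mm high, loose. Origin under its middle. Bystander.
- grease_jar: White jar with a red cap, 64 mm wide, 70 mm high, loose. Origin under its middle. Bystander.
There are look-alikes about, which are no part of the job. What is shaped like the shaft but green or red is not meant.

How it is judged:
By the outcome, as a careful person would: the job done as asked, in the order asked, and still so for the second after the job is handed in, with the robot touching nothing.
It also fails if it takes over 51 s, if anything falls off the work surface, if the arm or the gripper's body presses on something with over 40 N, if the wrist force passes 120 N, or if a joint passes its speed limit or range.

## Working session

There is one attempt and no reset: what is moved stays moved. The work goes in short steps, Python scripts to look and compute and a tool call to move; the robot and the scene stay as the last step left them, time stands still between calls to the robot, and variables do not carry over. Pictures are saved under pics/ and viewed, and the job is handed in when it is done.

Besides the shell and the picture viewer there is one more tool, called after "Request:" by a JSON object that holds its "method" and its "body". send_rows: Moves the arm, as the interface text tells. Its arguments: {"type":"object","properties":{"rows":{"type":"string"},"grip_force":{"type":"number"}},"required":["rows"]}

```bash
mkdir -p pics
cat > h.py <<'E'
import numpy as np, cv2
from rig import ctrl, capture, workorder, nets
def save(p,n): cv2.imwrite('pics/'+n+'.png',cv2.cvtColor(p['pixels'],cv2.COLOR_RGB2BGR))
def proj(p,X):
    V=p['view']; X=np.atleast_2d(np.array(X,float))
    r,_=cv2.Rodrigues(np.array(V)[:3,:3]); 
    return cv2.projectPoints(X,r,np.array(V)[:3,3],np.array(p['intrinsics']),np.array(p['dist']))[0][:,0]
def ray(p,uv):
    V=np.array(p['view']); n=cv2.undistortPoints(np.array(uv,float).reshape(-1,1,2),np.array(p['intrinsics']),np.array(p['dist']))[:,0]
    d=np.c_[n,np.ones(len(n))]@V[:3,:3]; c=-V[:3,:3].T@V[:3,3]
    return c,d
def onz(p,uv,z):
    c,d=ray(p,uv); return c+d*((z-c[2])/d[:,2])[:,None]
E
python3 - <<'E'
from h import *
np.set_printoptions(precision=1,suppress=True)
a=capture('scene');b=capture('top')
save(a,'s0');save(b,'t0')
for n in ['shaft','shaft_nose','cradle','gauge','ring1','ring2','stop_ring']:
  for nm,p in (('s',a),('t',b)):
    for f in (nets.spot_point,):
      try: print(n,nm,[(np.array(d['location']),round(d['confidence'],2)) for d in f(p,n)])
      except Exception as e: print(n,nm,e)
print(ctrl.sense())
E
```

```text
shaft s [(array([286.7, 265.8,  10.8]), 0.87), (array([ 275.8, -255.4,    8.1]), 0.87), (array([356.1, 492.8,   9.6]), 0.86), (array([446.8,  65.9,  48.1]), 0.71)]
shaft t [(array([ 274.5, -258.7,   13. ]), 0.92), (array([448.7,  63.9,  48.9]), 0.85), (array([281.7, 261.6,  10.5]), 0.77), (array([357.5, 491. ,  11.2]), 0.66), (array([633.3, -45.2,  78.3]), 0.49)]
shaft_nose s [(array([191.9, 495.5,   8.2]), 0.79), (array([219. , 111.8,   9.3]), 0.7), (array([ 371.2, -126. ,    8.1]), 0.64), (array([437. , -98.6,  48.4]), 0.63), (array([647.1, 402.5,  -2.3]), 0.56)]
shaft_nose t [(array([218.2, 111.9,  15.2]), 0.89), (array([ 371.8, -123.5,    9.1]), 0.88), (array([443.2, -98.1,  50.8]), 0.83), (array([190.2, 495.4,  10.9]), 0.66)]
cradle s [(array([449.8,  64.3,  -1.3]), 0.91)]
cradle t [(array([452.1,  61.9,  -1.2]), 0.96), (array([647.3, 402.6,   0.1]), 0.7)]
gauge s [(array([625.3, -47.1,   4. ]), 0.69), (array([ 639.1, -380.5,    3.5]), 0.67)]
gauge t [(array([629.4, -46.4,  -5.8]), 0.83)]
ring1 s [(array([628.8, -47. ,  76.1]), 0.91), (array([624.6, -87.7,  75.9]), 0.56)]
ring1 
[... 158 characters left out ...]
.56)]
ring2 t [(array([626.2, -90.4,  75.8]), 0.82), (array([629.9, -45.5,  77.6]), 0.61)]
stop_ring s it knows: cradle, gauge, grease_jar, impeller, kill_key, plug_wrench, ring, shaft, shaft_nose, throttle_grip
stop_ring t it knows: cradle, gauge, grease_jar, impeller, kill_key, plug_wrench, ring, shaft, shaft_nose, throttle_grip
{'time_s': 0.7, 'joints': array([ 1.1,  0.3,  1.5, -0. ,  1.3, -0.2]), 'dq': array([ 0.,  0., -0., -0., -0.,  0.]), 'tau': array([  0. , -41.2, -26. ,  -0. ,   0. ,  -0. ]), 'eef_pos': array([132.3, 508.1, 211.3]), 'ee_rot': array([ 0.6, -0.4,  0.6,  0.4]), 'force': array([ 0.1, -0.4, -0.4]), 'wrist_torque': array([-0.,  0.,  0.]), 'grip_width': 1.0035699294706266}
```

View pics/s0.png

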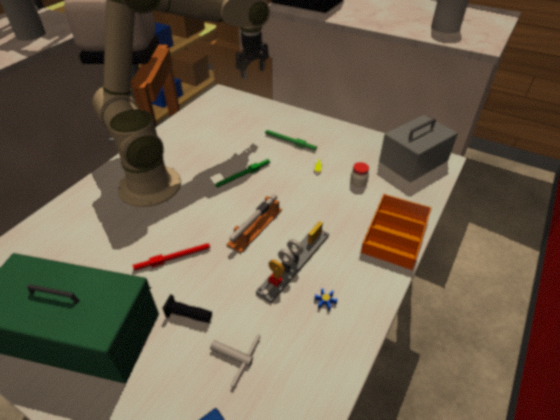

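View pics/t0.png

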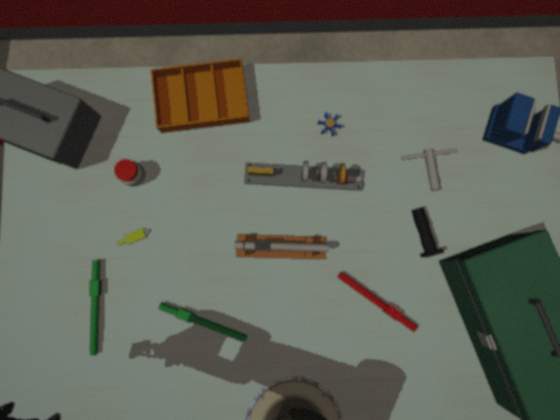

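The candidates in the top view are green at (95,300), green at (203,320), red at (378,300), and grey in the wooden cradle at (285,245). Only the grey one is steel and lies in the cradle. I'll confirm it with an enlarged crop.

Run:
```python
import cv2
a=cv2.imread('pics/t0.png')[150:270,225:375]
cv2.imwrite('pics/tc.png',cv2.resize(a,None,fx=5.3,fy=5,interpolation=cv2.INTER_LANCZOS4))
a=cv2.imread('pics/s0.png')[190:300,220:340]
cv2.imwrite('pics/sc.png',cv2.resize(a,None,fx=5,fy=5,interpolation=cv2.INTER_LANCZOS4))
```

```text
(no output)
```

View pics/tc.png

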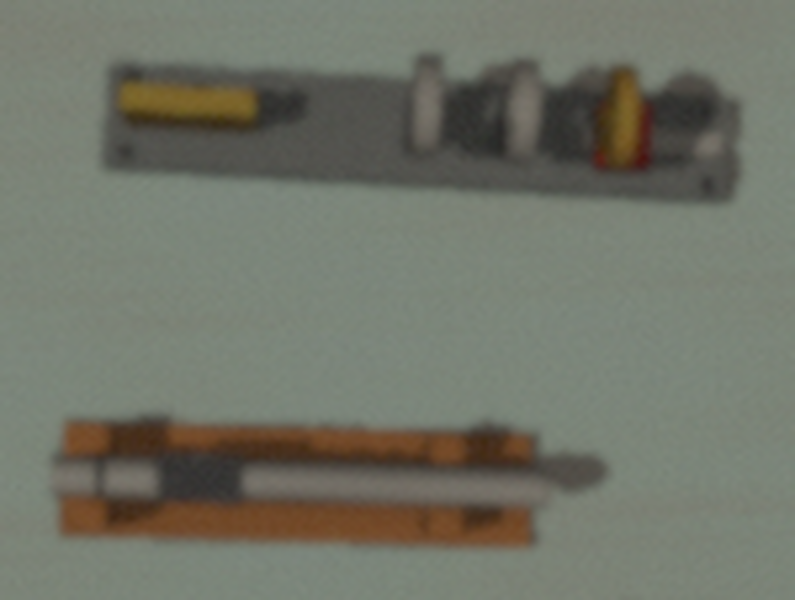

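View pics/sc.png

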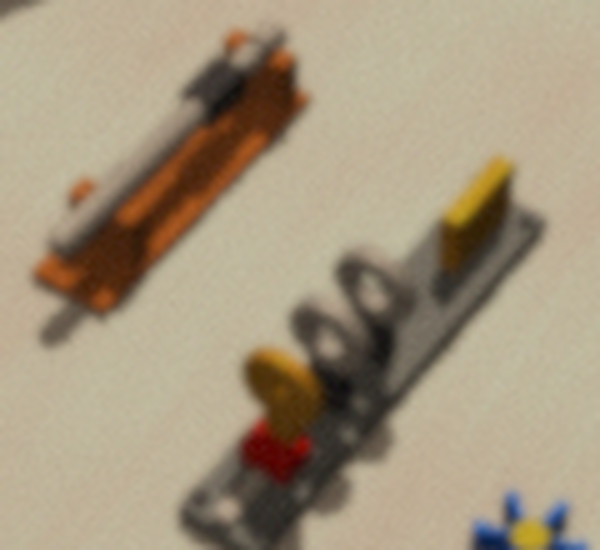

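The crop confirms it. The steel shaft is in the orange cradle with its boss at about (263,245), nose to the right. The gauge has its rest bar at (261,170), the rings at (306,171) and (324,172), and brass ring 3 at (343,173). Next I'll fit model edges to averaged pictures.

```bash
cat >> h.py <<'E'
from scipy.ndimage import map_coordinates, gaussian_filter
from scipy.optimize import least_squares
def avg(name,n):
    ps=[capture(name) for _ in range(n)]; p=dict(ps[0]); p['f']=np.mean([q['pixels'].astype(float) for q in ps],0); return p
def seg(a,b,n=12): 
    a=np.array(a,float);b=np.array(b,float); t=np.linspace(.08,.92,n)[:,None]; P=a+(b-a)*t; return P,np.repeat([(b-a)/np.linalg.norm(b-a)],n,0)
def tf(q,P,z0=0):
    x,y,w=q; c,s=np.cos(w),np.sin(w); R=np.array([[c,-s,0],[s,c,0],[0,0,1]]); return P@R.T+[x,y,z0]
def edges(p,q,P,T,W=4,z0=0):
    """signed offsets (px) of image edge from projected model edge along the normal"""
    A=tf(q,P,z0); B=tf(q,P+T,z0); a=proj(p,A);b=proj(p,B); t=(b-a)/np.linalg.norm(b-a,axis=1)[:,None]; n=np.c_[-t[:,1],t[:,0]]
    s=np.arange(-W,W+.01,.25); uv=a[:,None]+n[:,None]*s[None,:,None]
    g=0
    for c in range(3):
        f=gaussian_filter(p['f'][:,:,c],.6); v=map_coordinates(f,[uv[...,1],uv[...,0]],order=1,mode='nearest'); g=g+np.gradient(v,axis=1)**2
    k=g.argmax(1); out=np.empty(len(k)); w=np.empty(len(k))
    for i,j in enumerate(k):
        lo,hi=max(0,j-4),min(len(s),j+5); out[i]=(s[lo:hi]*g[i,lo:hi]).sum()/(g[i,lo:hi].sum()+1e-9); w[i]=g[i,j]
    return a,n,out,w
def fit(p,q,P,T,z0=0,it=8,W=4,verb=False):
    q=np.array(q,float)
    for k in range(it):
        a,n,o,w=edges(p,q,P,T,W if k<4 else 2.5,z0); tgt=a+n*o[:,None]
        f=lambda d:((proj(p,tf(d*[1,1,.01],P,z0))-tgt)*n).sum(1)
        r=least_squares(f,q/[1,1,.01],loss='soft_l1',f_scale=.3); q=r.x*[1,1,.01]
    if verb: print('rms',np.sqrt(np.mean(r.fun**2)), 'med',np.median(abs(r.fun)))
    return q
def cat(*s): return np.vstack([x[0] for x in s]),np.vstack([x[1] for x in s])
E
python3 - <<'E'
from h import *
import pickle
np.set_printoptions(precision=3,suppress=True)
a=avg('scene',6);b=avg('top',8); pickle.dump((a,b),open('a.pkl','wb'))
for p in(a,b):
    V=np.array(p['view']); print('cam',-V[:3,:3].T@V[:3,3])
# candidate plate: extents unknown; rest bar -145..-80 => plate maybe -150..160
uv=[[225+108/5.3,150+65/5],[225+105/5.3,150+168/5],[225+740/5.3,150+100/5],[225+733/5.3,150+202/5]]
c=onz(b,uv,14); print(c); print(np.linalg.norm(c[0]-c[2]),np.linalg.norm(c[0]-c[1]))
bar=[[225+120/5.3,150+82/5],[225+257/5.3,150+85/5],[225+120/5.3,150+118/5],[225+257/5.3,150+122/5]]
print('bar',onz(b,bar,59))
E
```

```text
cam [ 993.6   -744.829  989.585]
cam [ 409.48    30.178 1123.058]
[[ 666.268  106.155   14.   ]
 [ 611.444  108.713   14.   ]
 [ 638.824 -206.251   14.   ]
 [ 584.767 -199.959   14.   ]]
313.60926327564016 54.8833336653663
bar [[646.96   97.549  59.   ]
 [643.611  32.547  59.   ]
 [628.528  97.924  59.   ]
 [624.671  33.067  59.   ]]
```

```bash
cat >> h.py <<'E'
bar=cat(seg([-145,7,59],[-80,7,59],20),seg([-145,-7,59],[-80,-7,59],20),seg([-145,-7,59],[-145,7,59],6),seg([-80,-7,59],[-80,7,59],6))
plate=cat(seg([-150,28,14],[155,28,14],40),seg([-150,-28,14],[155,-28,14],40))
def ringE(x0,t,ss=(-1,1)):
    out=[]
    for s in ss:
        th=np.linspace(0,np.pi,14)[1:-1]; out.append((np.c_[np.full(12,x0+s*t/2),26*np.cos(th),75+26*np.sin(th)],np.c_[0*th,-np.sin(th),np.cos(th)]))
    return cat(*out)
def shaftE(Q=0):
    # horizontal silhouette of the shaft about as seen from above (axis z=0)
    return cat(seg([20,10,0],[150,10,0],30),seg([20,-10,0],[150,-10,0],30),seg([-20,-12,12],[20,-12,12],8),seg([-20,12,12],[20,12,12],8),seg([-20,-12,12],[-20,12,12],6),seg([20,-12,12],[20,12,12],6))
E
python3 - <<'E'
from h import *
import pickle
np.set_printoptions(precision=3,suppress=True)
a,b=pickle.load(open('a.pkl','rb'))
q=[629,-46,-1.655]
for nm,E in (('bar+plate',cat(bar,plate)),('bar',bar),('plate',plate),('bar+rings',cat(bar,ringE(0,12),ringE(45,12)))):
    for n,p in(('t',b),('s',a)):
        r=fit(p,q,*E,verb=True); print(nm,n,r)
q=[449,64,-1.61]
for n,p in(('t',b),('s',a)):
    print('shaft',n,fit(p,q,*shaftE(),z0=50,verb=True))
E
```

```text
rms 0.6993327518597772 med 0.40250909972209953
bar+plate t [627.364 -41.819  -1.666]
rms 1.3351823988891782 med 1.2569870817005828
bar+plate s [635.465 -48.929  -1.669]
rms 0.7378504807926651 med 0.6436569843829919
bar t [640.194 -43.119  -1.661]
rms 1.4367906820300356 med 1.3023342388141566
bar s [610.123 -45.456  -1.891]
rms 0.0 med 0.0
plate t [ 2173.484 13391.711    -1.701]
rms 0.0 med 0.0
plate s [ 974.922 4844.43    -1.572]
rms 0.9308166319956889 med 0.5702165982767347
bar+rings t [631.949 -44.71   -1.731]
rms 1.5609736758816461 med 1.711124743235811
bar+rings s [633.16  -48.407  -1.701]
rms 0.8826544438074704 med 0.8045131207591858
shaft t [448.906  65.282  -1.644]
rms 1.02599080623513 med 0.549556682360747
shaft s [449.662  60.935  -1.701]
```

```bash
cat >> h.py <<'E'
def ov(p,items,box,sc,name):
    x0,y0,x1,y1=box
    im=cv2.resize(cv2.cvtColor(np.clip(p['f']*1.5,0,255).astype(np.uint8),cv2.COLOR_RGB2BGR)[y0:y1,x0:x1],None,fx=sc,fy=sc,interpolation=cv2.INTER_CUBIC)
    for q,E,z0,col in items:
        for u,v in proj(p,tf(q,E[0],z0)):
            cv2.circle(im,(int((u-x0+.5)*sc),int((v-y0+.5)*sc)),1,col,-1)
    cv2.imwrite('pics/'+name+'.png',im)
E
python3 - <<'E'
from h import *
import pickle
a,b=pickle.load(open('a.pkl','rb'))
q=[629,-44,-1.66]; G=cat(bar,plate,ringE(0,12),ringE(45,12))
S=[449,65,-1.61]
for p,n,box in((b,'t',(230,150,380,265)),(a,'s',(220,190,340,305))):
    ov(p,[(q,G,0,(0,0,255)),(S,shaftE(),50,(255,0,0))],box,5,'ov_'+n)
E
```

```text
(no output)
```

View pics/ov_t.png

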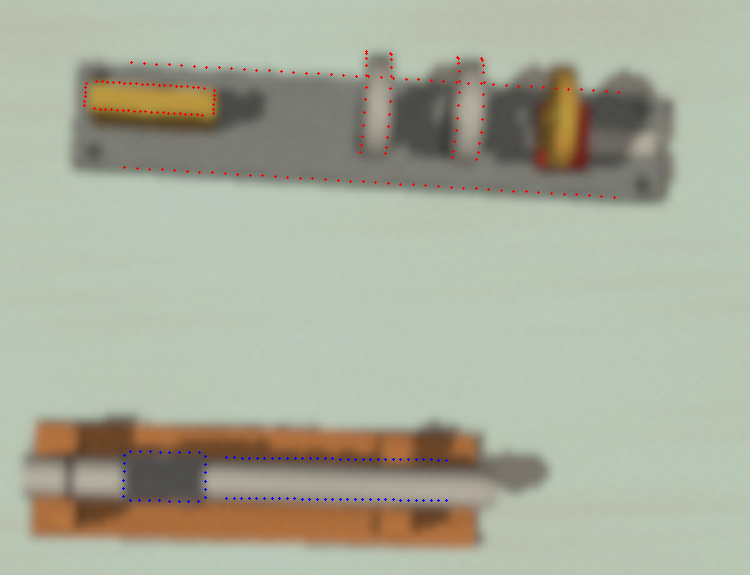

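View pics/ov_s.png

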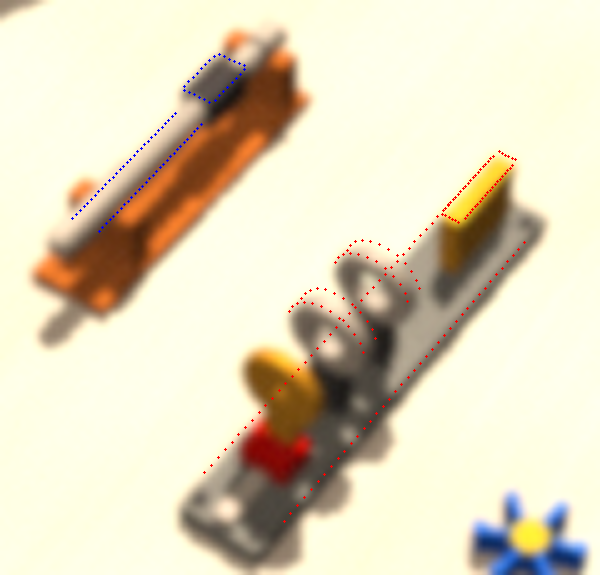

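Run:
```python
from h import *
import pickle
np.set_printoptions(precision=3,suppress=True)
a,b=pickle.load(open('a.pkl','rb'))
cyl=cat(seg([30,10,0],[155,10,0],40),seg([30,-10,0],[155,-10,0],40))
def lat(p,q,E,z0,W):
    # fix x-along; fit lateral + yaw
    q=np.array(q,float)
    for k in range(8):
        P,T=E; A,n,o,w=edges(p,q,P,T,W,z0); tgt=A+n*o[:,None]
        lt=np.array([-np.sin(q[2]),np.cos(q[2])])
        g=lambda d: np.r_[q[:2]+lt*d[0],q[2]+d[1]*.01]
        f=lambda d:((proj(p,tf(g(d),P,z0))-tgt)*n).sum(1)
        r=least_squares(f,[0,0],loss='soft_l1',f_scale=.3); q=g(r.x)
    h=len(E[0])//2
    print(q,'rms',np.sqrt(np.mean(r.fun**2)),'sides',np.median(o[:h]),np.median(o[h:]))
    return q
for W in(2,3):
  for q0 in([449,65,-1.62],[450,65,-1.65]):
    lat(b,q0,cyl,50,W)
print('scene');lat(a,[449,62,-1.64],cyl,50,3)
barL=cat(seg([-145,7,59],[-80,7,59],20),seg([-145,-7,59],[-80,-7,59],20))
pl=cat(seg([-130,28,14],[-10,28,14],30),seg([-130,-28,14],[130,-28,14],30))
for q0 in([629,-44,-1.66],[628,-44,-1.64]):
  print('bar');lat(b,q0,barL,0,2.0)
  print('plate');lat(b,q0,pl,0,3)
# plate near edge only in scene & top
lo=seg([-130,-28,14],[130,-28,14],30); lat(b,[629,-44,-1.66],lo,0,3)
hi=seg([-140,28,14],[-10,28,14],30); lat(b,[629,-44,-1.66],hi,0,3)
lat(a,[629,-44,-1.66],hi,0,3)
lat(a,[629,-44,-1.66],lo,0,3)
print(ctrl.sense()['ee_rot'])
```

```text
[447.802  65.06   -1.634] rms 0.851965193844111 sides 0.8209550314898189 -0.7887452263351968
[447.792  65.176  -1.634] rms 0.8512934703626804 sides 0.8201809250305303 -0.7904557227816171
[447.804  65.062  -1.634] rms 0.8783526081092733 sides 0.8275075375822871 -0.7807328110946576
[447.815  65.177  -1.634] rms 0.8784162443778261 sides 0.8266716260844713 -0.7819126166169658
scene
[445.018  62.295  -1.655] rms 1.3163282333461088 sides 0.23485093933626172 -0.5888545815870916
bar
[627.525 -43.868  -1.664] rms 0.19541306574965792 sides 0.05927031591287435 -0.1017134840952269
plate
[626.6   -43.785  -1.673] rms 0.4482249784928884 sides -0.2815004877297219 0.35336365877892695
bar
[627.56  -43.969  -1.663] rms 0.20340355081976305 sides 0.08676794923196189 -0.10193089489432741
plate
[626.632 -43.907  -1.673] rms 0.4577255354753503 sides -0.24692402206016179 0.3551443060487534
[625.662 -43.701  -1.658] rms 0.11637531055400162 sides -0.042926627876678815 -0.03964329345896934
[628.402 -43.947  -1.657] rms 0.16669422207450277 sides -0.002515514658809797 -0.03165207266036617
[636.748 -44.693  -1.656] rms 0.10242954472276702 sides -0.010713671279587271 -0.02382386233078609
[631.611 -44.231  -1.654] rms 1.4825614440846158 sides -0.04243847739636723 -0.07998813423815349
[ 0.559 -0.432  0.559  0.432]
```

```bash
cat >> h.py <<'E'
from scipy.spatial.transform import Rotation as Ro
def plan(pos,shaft_yaw,s=None):
    """shift (cm, tool axes) and turn (5 deg units) from the current measured pose to TCP=pos with jaws across the shaft"""
    s=s or ctrl.sense(); w=s['ee_rot']; R=Ro.from_quat([w[1],w[2],w[3],w[0]]).as_matrix()
    sh=R.T@(np.array(pos)-s['eef_pos'])/10
    j=np.array([-np.sin(shaft_yaw),np.cos(shaft_yaw),0]); 
    v=R.T@j; ang=np.arctan2(-v[1],v[2]) # turn about x takes z to (0,-sin,cos)
    ang=(ang+np.pi/2)%np.pi-np.pi/2
    print('t',round(s['time_s'],2),'shift',np.round(sh,3),'turn',round(np.degrees(ang)/5,3),'alt',round(np.degrees(ang)/5-36*np.sign(ang),2),'tcp',np.round(s['eef_pos'],2),'F',np.round(s['force'],2),'M',np.round(s['wrist_torque'],3),'j6',round(s['joints'][5],2),'g',round(s['grip_width'],3))
    print(' tool axes xyz (cols)\n',np.round(R,4))
E
python3 -c "
from h import *
plan([447.8,65,150],-1.634)
"
```

```text
t 1.4 shift [  6.13  -41.696 -34.923] turn 15.805 alt -20.2 tcp [132.32 508.05 211.29] F [-0.52 -0.04 -1.14] M [-0.001 -0.054  0.011] j6 -0.22 g 0.996
 tool axes xyz (cols)
 [[-0.     -0.9677  0.252 ]
 [-0.      0.252   0.9677]
 [-1.      0.     -0.    ]]
```

Request:
{"method": "send_rows", "body": {"rows": "1 0 -6 -5 1.5; 1 0 -10 -8 3; 1 1 -14 -12 4.5; 1 2 -18 -15 6; 1 3 -22 -18 7.5; 1 4 -26 -22 9; 1 5 -30 -25 10.5; 1 6 -34 -28.5 12; 1 6.13 -38 -32 13.5; 1 6.13 -41.7 -34.92 15.8; 1 6.13 -41.7 -34.92 15.8; 1 6.13 -41.7 -34.92 15.8", "grip_force": 60}}

```text
time_s: 2.6
eef_pos: [450.3, 61.0, 149.7]
ee_rot: [0.707, 0.024, 0.706, -0.025]
force: [-0.2, -0.0, -0.4]
grip_width: 1.001
```

```bash
python3 -c "
from h import *
plan([447.8,65,31],-1.634)
"
```

```text
t 2.6 shift [11.866  0.393 -0.287] turn -0.073 alt 35.93 tcp [450.29  60.98 149.66] F [-0.19 -0.   -0.38] M [-0.009  0.057 -0.007] j6 -0.05 g 1.001
 tool axes xyz (cols)
 [[ 8.000e-04  6.960e-02  9.976e-01]
 [-8.000e-04  9.976e-01 -6.960e-02]
 [-1.000e+00 -8.000e-04  8.000e-04]]
```

Request:
{"method": "send_rows", "body": {"rows": "1 2 0 0 0; 1 5 0 0 0; 1 8 0 0 0; 1 10 0 0 0; 1 11.4 0 0 0; 1 11.9 0 0 0; 1 11.9 0 0 0"}}

```text
time_s: 3.3
eef_pos: [447.6, 65.4, 30.9]
ee_rot: [0.706, 0.022, 0.707, -0.022]
force: [-0.3, -0.0, 0.6]
grip_width: 1.003
```

```bash
python3 -c "
from h import *
plan([447.8,65,31],-1.634)
p=capture('top');p['f']=p['pixels'].astype(float);ov(p,[],(200,130,380,280),4.4,'t1')
p=capture('scene');p['f']=p['pixels'].astype(float);ov(p,[],(200,130,340,280),4,'s1')
"
```

```text
t 3.3 shift [-0.013 -0.034  0.027] turn 0.011 alt -35.99 tcp [447.55  65.36  30.87] F [-0.31 -0.01  0.56] M [ 0.009 -0.06   0.011] j6 -0.05 g 1.003
 tool axes xyz (cols)
 [[-8.000e-04  6.220e-02  9.981e-01]
 [ 1.000e-04  9.981e-01 -6.220e-02]
 [-1.000e+00  1.000e-04 -8.000e-04]]
```

View pics/s1.png

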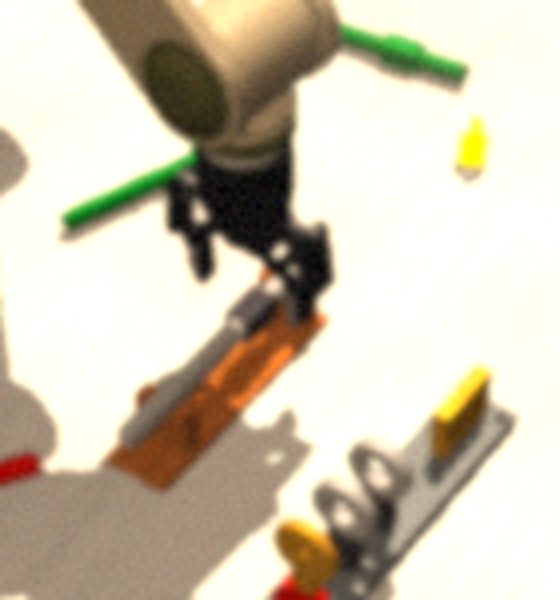

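The fingers straddle the boss, so I'll close gently and read the lateral force.

Request:
{"method": "send_rows", "body": {"rows": "0 0 0 0 0; 0 0 0 0 0; 0 0 0 0 0; 0 0 0 0 0; 0 0 0 0 0; 0 0 0 0 0; 0 0 0 0 0; 0 0 0 0 0", "grip_force": 25}}

```text
time_s: 4.2
eef_pos: [447.9, 65.0, 31.2]
ee_rot: [0.707, 0.022, 0.707, -0.022]
force: [-1.5, -0.0, 5.3]
grip_width: 0.275
```

```bash
python3 -c "
from h import *
plan([447.8,65,31],-1.634)
print(ctrl.sense()['tau'].round(2))
"
```

```text
t 4.2 shift [ 0.025 -0.001 -0.009] turn 0.006 alt -35.99 tcp [447.89  65.01  31.25] F [-1.53 -0.    5.34] M [0.046 0.345 0.056] j6 -0.05 g 0.275
 tool axes xyz (cols)
 [[ 1.00e-04  6.27e-02  9.98e-01]
 [-1.00e-04  9.98e-01 -6.27e-02]
 [-1.00e+00 -1.00e-04  1.00e-04]]
[ -0.12 -35.53 -17.84   0.08  -0.48   0.04]
```

Request:
{"method": "send_rows", "body": {"rows": "0 0 0 0 0; 0 0 0 0 0; 0 -0.5 0 0 0; 0 -2 0 0 0; 0 -4.5 0 0 0; 0 -7 0 0 0; 0 -9 0 0 0; 0 -9.5 0 0 0; 0 -9.5 0 0 0;0 -9.5 0 0 0", "grip_force": 70}}

```text
time_s: 5.2
eef_pos: [447.1, 65.1, 124.8]
ee_rot: [0.706, 0.022, 0.708, -0.022]
force: [-0.1, 0.3, -4.3]
grip_width: 0.256
```

```bash
python3 -c "
from h import *
plan([644.5,150.3,126],-1.658)
"
```

```text
t 5.2 shift [-0.161  9.746 19.161] turn 0.278 alt -35.72 tcp [447.14  65.08 124.81] F [-0.07  0.33 -4.27] M [0.081 0.035 0.069] j6 -0.05 g 0.256
 tool axes xyz (cols)
 [[-2.20e-03  6.29e-02  9.98e-01]
 [ 3.00e-04  9.98e-01 -6.29e-02]
 [-1.00e+00  1.00e-04 -2.20e-03]]
```

Request:
{"method": "send_rows", "body": {"rows": "0 0 2 3 0.1; 0 0 4 7 0.2; 0 0 6 11 0.276; 0 0 8 15 0.276; 0 0 9.3 18 0.276; 0 0 9.75 19.09 0.276; 0 0 9.75 19.09 0.276; 0 0 9.75 19.09 0.276; 0 0 9.75 19.09 0.276"}}

```text
time_s: 6.1
eef_pos: [643.7, 150.0, 125.5]
ee_rot: [0.706, 0.031, 0.707, -0.031]
force: [-0.0, 0.2, -3.9]
grip_width: 0.255
```

```bash
python3 - <<'E'
from h import *
import pickle
np.set_printoptions(precision=3,suppress=True)
plan([644.5,150.3,126],-1.658)
b=avg('top',5);a=avg('scene',5);pickle.dump((a,b),open('b.pkl','wb'))
s=ctrl.sense(); print(s['eef_pos'])
E
cat >> h.py <<'E'
gaugeG=cat(bar,plate,ringE(0,12),ringE(45,12))
E
python3 - <<'E'
from h import *
import pickle
a,b=pickle.load(open('b.pkl','rb'))
q=[627.5,-44,-1.658]; S=[644.5,150.3,-1.658]
for p,n,box in((b,'t',(200,120,370,225)),(a,'s',(240,150,360,305))):
    ov(p,[(q,gaugeG,0,(0,0,255)),(S,shaftE(),145,(255,0,0))],box,4.6,'ov1_'+n)
E
```

```text
t 6.1 shift [-0.052  0.033  0.081] turn 0.0 alt -36.0 tcp [643.67 150.04 125.48] F [-0.03  0.21 -3.9 ] M [0.046 0.004 0.051] j6 0.14 g 0.255
 tool axes xyz (cols)
 [[-0.001  0.087  0.996]
 [-0.     0.996 -0.087]
 [-1.    -0.    -0.001]]
[644.471 150.324 126.064]
```

View pics/ov1_t.png

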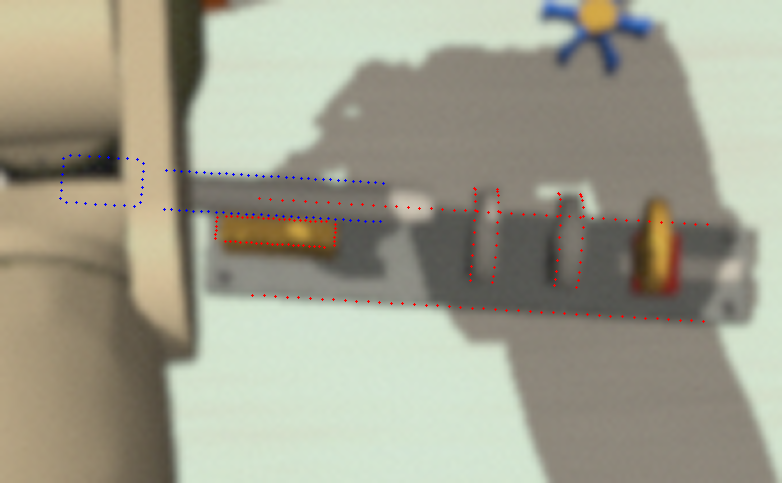

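View pics/ov1_s.png

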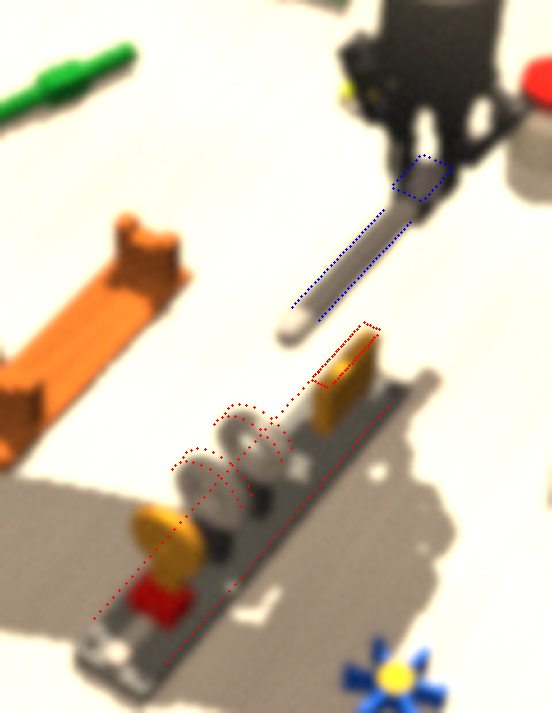

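Request:
{"method": "send_rows", "body": {"rows": "0 2 0 0 0; 0 4 0 0 0; 0 6 0 0 0; 0 6.7 0 0 0; 0 7 0 0 0; 0 7 0 0 0; 0 7 0 0 0"}}

```text
time_s: 7.3
eef_pos: [645.1, 150.4, 57.1]
ee_rot: [0.707, 0.031, 0.706, -0.031]
force: [0.2, 0.4, -3.3]
grip_width: 0.256
```

Run:
```python
from h import *
import pickle
np.set_printoptions(precision=3,suppress=True)
b=avg('top',8);a=avg('scene',8);pickle.dump((a,b),open('c.pkl','wb'))
plan([644.5,150.3,56],-1.658)
q=[627.5,-44,-1.658]; S=[644.5,150.3,-1.658]
for p,n,box in((b,'t',(230,120,370,225)),(a,'s',(240,180,350,305))):
    ov(p,[],box,5.5 if n=='t' else 4.7,'c_'+n)
    ov(p,[(q,gaugeG,0,(0,0,255)),(S,shaftE(),75,(255,0,0))],box,5.5 if n=='t' else 4.7,'ov2_'+n)
```

```text
t 8.1 shift [-0.001 -0.006  0.001] turn 0.004 alt -36.0 tcp [644.49 150.37  55.99] F [-0.02 -0.7  -4.44] M [-0.006  0.004 -0.004] j6 0.14 g 0.255
 tool axes xyz (cols)
 [[-0.     0.087  0.996]
 [ 0.     0.996 -0.087]
 [-1.     0.    -0.   ]]
```

View pics/c_t.png

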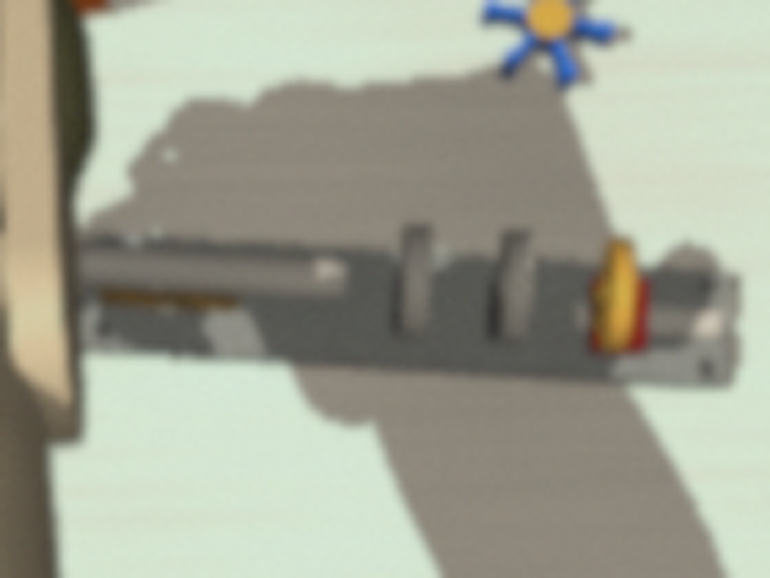

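View pics/ov2_t.png

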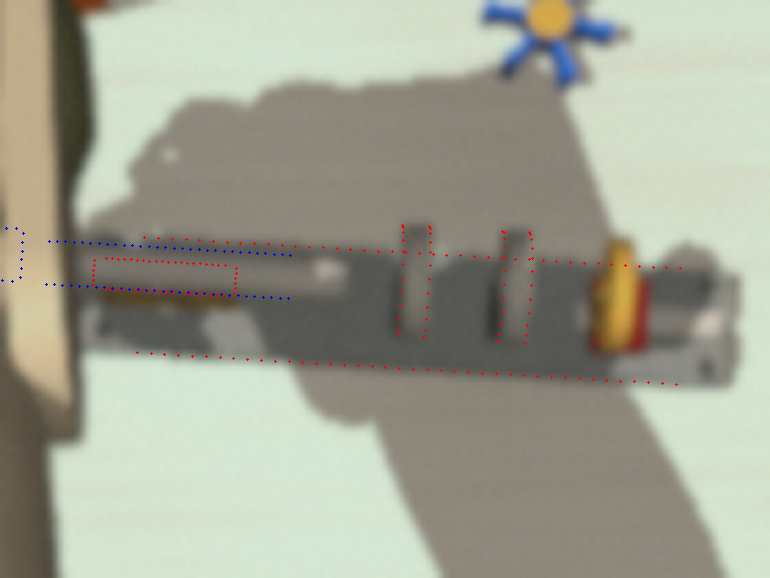

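View pics/ov2_s.png

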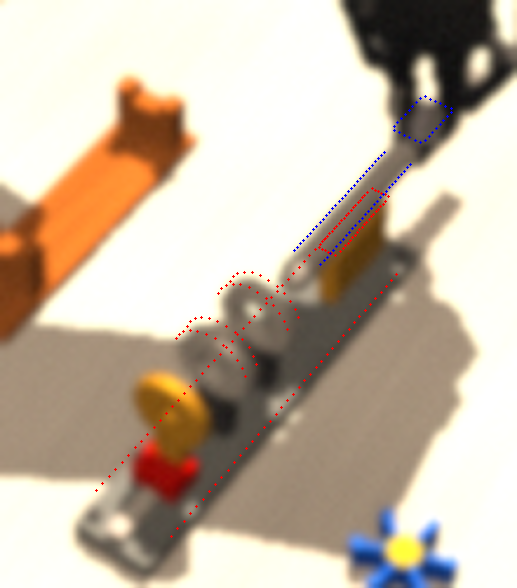

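Run:
```python
from h import *
import pickle
np.set_printoptions(precision=1,suppress=True,linewidth=200)
a0,b0=pickle.load(open('a.pkl','rb')); a,b=pickle.load(open('c.pkl','rb'))
def prof(p,c,d,L,w=1.0,n=5,step=.5,e=None):
    c=np.array(c,float);d=np.array(d,float);d/=np.linalg.norm(d);e=np.array([-d[1],d[0]]) if e is None else e
    s=np.arange(-L,L+.01,step); acc=0
    for k in np.linspace(-w,w,n):
        uv=c+d*s[:,None]+e*k
        acc=acc+np.stack([map_coordinates(p['f'][:,:,i],[uv[:,1],uv[:,0]],order=1) for i in range(3)],1).mean(1)
    return s,acc/n
G=np.array([627.5,-44,-1.658])
for nm,p in(('lit',b0),('shadow',b)):
  for x0 in(0,45):
    c=proj(p,tf(G,np.array([[x0,0,75.]])))[0]; l=proj(p,tf(G,np.array([[x0,10,75.]])))[0]
    mmpx=10/np.linalg.norm(l-c)
    s,v=prof(p,c,l-c,18,w=1.5)
    print(nm,x0,c,mmpx); print(np.c_[s*mmpx,v].T[:, :])
for x in(40,80,120,145):
    S=np.array([644.5,150.3,-1.658]); c=proj(b,tf(S,np.array([[x,0,75.]])))[0]; l=proj(b,tf(S,np.array([[x,10,75.]])))[0]
    mmpx=10/np.linalg.norm(l-c)
    s,v=prof(b,c,l-c,9,w=4)
    print('shaft',x,c);print(np.c_[s*mmpx,v].T)
```

```text
lit 0 [304.5 171.1] 2.525991272289947
[[-45.5 -44.2 -42.9 -41.7 -40.4 -39.2 -37.9 -36.6 -35.4 -34.1 -32.8 -31.6 -30.3 -29.  -27.8 -26.5 -25.3 -24.  -22.7 -21.5 -20.2 -18.9 -17.7 -16.4 -15.2 -13.9 -12.6 -11.4 -10.1  -8.8  -7.6  -6.3
   -5.1  -3.8  -2.5  -1.3   0.    1.3   2.5   3.8   5.1   6.3   7.6   8.8  10.1  11.4  12.6  13.9  15.2  16.4  17.7  18.9  20.2  21.5  22.7  24.   25.3  26.5  27.8  29.   30.3  31.6  32.8  34.1
   35.4  36.6  37.9  39.2  40.4  41.7  42.9  44.2  45.5]
 [124.6 121.2 116.9 108.7  99.2  91.4  84.1  81.9  81.2  81.3  81.7  81.4  80.8  79.6  78.1  75.6  72.8  71.9  71.7  73.9  76.9  80.5  84.2  87.4  90.3  92.6  94.7  96.5  98.3  99.7 101.  102.1
  103.  103.7 104.4 104.7 104.9 105.2 105.5 105.3 104.9 104.1 103.4 102.3 101.1  99.8  98.3  97.1  96.   94.3  92.5  90.1  87.4  85.1  82.8  84.5  87.9  95.3 104.7 112.  118.2 121.4 123.2 123.9
  124.2 124.4 124.4 124.5 124.7 124.6 124.3 124.2 124.2]]
lit 45 [322.6 172.2] 2.5256960945730014
[[-45.5 -44.2 -42.9 -41.7 -40.4 -39.1 -37.9 -36.6 -35.4 -34.1 -32.8 -31.6 -30.3 -29.  -27.8 -26.5 -25.3 -24.  -22.7 -21.5 -20.2 -18
[... 3837 characters left out ...]
.7  80.6  78.   74.1  69.2  64.   58.9  55.4  53.5  53.5  56.1  59.4  63.8  68.   71.6  74.4  76.1  77.3  77.4  76.9  75.4  73.3  70.3  67.2  63.9  61.1  59.5  59.7  63.5  68.4  75.   80.9
   85.   88.   89.1  89.8  89.7]]
shaft 145 [284.3 170. ]
[[-22.7 -21.5 -20.2 -18.9 -17.7 -16.4 -15.2 -13.9 -12.6 -11.4 -10.1  -8.8  -7.6  -6.3  -5.1  -3.8  -2.5  -1.3   0.    1.3   2.5   3.8   5.1   6.3   7.6   8.8  10.1  11.4  12.6  13.9  15.2  16.4
   17.7  18.9  20.2  21.5  22.7]
 [ 57.2  57.   56.7  56.8  56.9  56.8  56.4  56.3  56.7  57.8  59.4  62.7  66.4  70.3  73.9  76.7  79.   80.6  82.1  82.7  82.9  81.5  79.5  75.7  71.4  66.9  63.1  63.   64.3  69.2  74.9  80.
   84.5  87.3  89.3  89.8  90.1]]
```

The relative image accuracy is about 1 mm and entry tolerance at ring 1 is 5.5 mm. I'll enter ring 1 and centre the shaft there by feel.

Request:
{"method": "send_rows", "body": {"rows": "0 0 -0.8 0 0; 0 0 -1.6 0 0; 0 0 -2.2 0 0; 0 0 -2.5 0 0; 0 0 -2.8 0 0; 0 0 -3.1 0 0; 0 0 -3.4 0 0; 0 0 -3.4 0 0; 0 0 -3.4 0 0"}}

```text
time_s: 9.0
eef_pos: [641.6, 116.5, 56.0]
ee_rot: [0.706, 0.031, 0.706, -0.031]
force: [-2.3, 0.1, -4.8]
grip_width: 0.253
```

Run:
```python
from h import *
b=avg('top',3);a=avg('scene',3)
plan([644.5,150.3,56],-1.658)
for p,n,box in((b,'t',(270,140,370,210)),(a,'s',(260,200,340,290))):
    ov(p,[],box,7 if n=='t' else 6,'d_'+n)
```

```text
t 9.3 shift [-4.000e-03  3.384e+00  3.000e-03] turn 0.005 alt -35.99 tcp [641.54 116.59  55.96] F [ 0.15  0.46 -4.55] M [-0.017 -0.019  0.009] j6 0.09 g 0.256
 tool axes xyz (cols)
 [[-1.000e-04  8.660e-02  9.962e-01]
 [-0.000e+00  9.962e-01 -8.660e-02]
 [-1.000e+00 -0.000e+00 -0.000e+00]]
```

View pics/d_t.png

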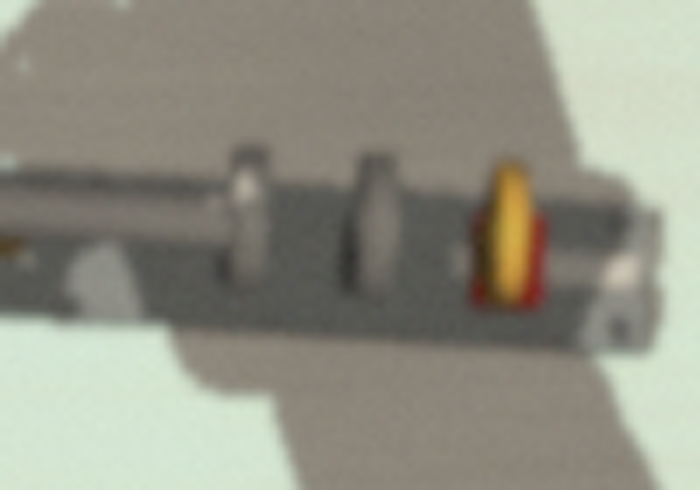

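View pics/d_s.png

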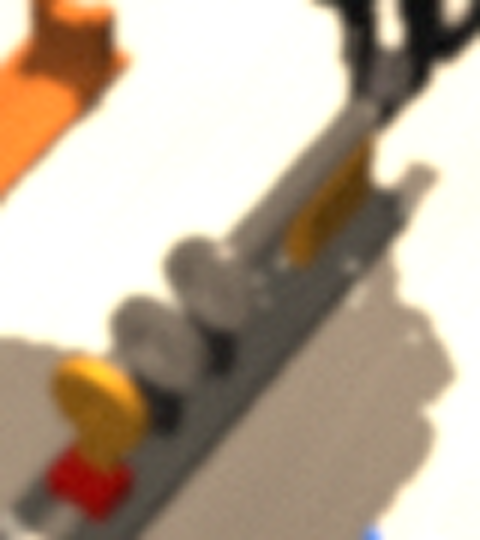

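The top view shows the shaft axis at row ≈219 of the crop, matching ring 1's middle. The force reads free, so I'll go on.

Request:
{"method": "send_rows", "body": {"rows": "0 0 -0.3 0 0; 0 0 -0.6 0 0; 0 0 -0.9 0 0; 0 0 -1.2 0 0; 0 0 -1.6 0 0; 0 0 -1.6 0 0; 0 0 -1.6 0 0; 0 0 -1.6 0 0"}}

```text
time_s: 10.1
eef_pos: [640.2, 100.6, 56.0]
ee_rot: [0.706, 0.031, 0.706, -0.031]
force: [-0.2, -0.3, -3.8]
grip_width: 0.256
```

Run:
```python
from h import *
plan([644.5,150.3,56],-1.658)
b=avg('top',3)
plan([644.5,150.3,56],-1.658)
ov(b,[],(270,140,370,210),7,'e_t')
```

```text
t 10.1 shift [0.000e+00 4.985e+00 2.000e-03] turn 0.005 alt -36.0 tcp [640.16 100.64  56.  ] F [-0.23 -0.33 -3.77] M [ 0.046 -0.007  0.05 ] j6 0.06 g 0.256
 tool axes xyz (cols)
 [[ 0.000e+00  8.670e-02  9.962e-01]
 [ 0.000e+00  9.962e-01 -8.670e-02]
 [-1.000e+00  1.000e-04  0.000e+00]]
t 10.25 shift [-3.000e-03  4.981e+00  5.000e-03] turn 0.006 alt -35.99 tcp [640.14 100.68  55.97] F [ 0.38  0.14 -4.5 ] M [0.069 0.007 0.024] j6 0.06 g 0.257
 tool axes xyz (cols)
 [[-0.      0.0866  0.9962]
 [ 0.      0.9962 -0.0866]
 [-1.      0.     -0.    ]]
```

View pics/e_t.png

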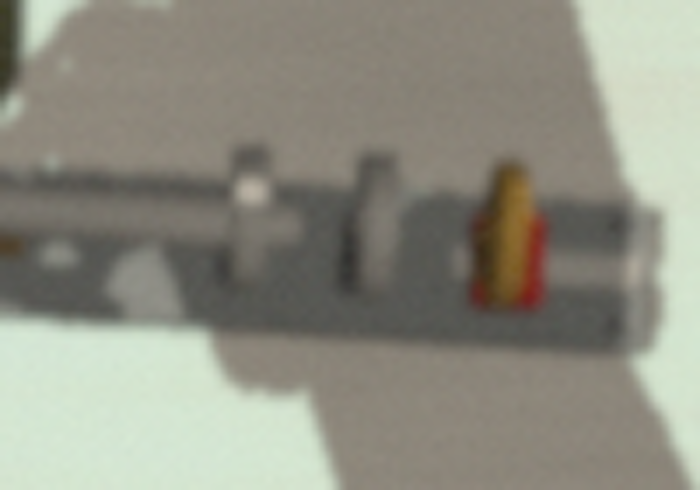

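Nose is through ring 1 without contact. Next come lateral probes in small steps.

Request:
{"method": "send_rows", "body": {"rows": "0 0 0 0.1 0; 0 0 0 0.2 0; 0 0 0 0.25 0; 0 0 0 0.25 0; 0 0 0 0.25 0"}}

```text
time_s: 10.75
eef_pos: [642.6, 100.3, 56.0]
ee_rot: [0.706, 0.031, 0.706, -0.031]
force: [0.2, -0.6, -3.4]
grip_width: 0.255
```

Request:
{"method": "send_rows", "body": {"rows": "0 0 0 0.1 0; 0 0 0 0.1 0; 0 0 0 0.1 0"}}

```text
time_s: 11.05
eef_pos: [643.7, 100.2, 56.0]
ee_rot: [0.706, 0.031, 0.706, -0.031]
force: [-0.7, -0.6, -4.6]
grip_width: 0.26
```

Request:
{"method": "send_rows", "body": {"rows": "0 0 0 0.05 0; 0 0 0 0.05 0; 0 0 0 0.05 0"}}

```text
time_s: 11.35
eef_pos: [644.1, 100.2, 55.9]
ee_rot: [0.706, 0.031, 0.707, -0.031]
force: [-0.2, 0.4, -4.4]
grip_width: 0.257
```

```bash
python3 -c "
from h import *
plan([644.5,150.3,56],-1.658)"
```

```text
t 11.35 shift [-0.006  4.994 -0.393] turn 0.002 alt -36.0 tcp [644.07 100.21  55.94] F [-0.16  0.41 -4.43] M [ 0.086  0.137 -0.089] j6 0.06 g 0.257
 tool axes xyz (cols)
 [[-2.000e-04  8.690e-02  9.962e-01]
 [ 1.000e-04  9.962e-01 -8.690e-02]
 [-1.000e+00  0.000e+00 -2.000e-04]]
```

Request:
{"method": "send_rows", "body": {"rows": "0 0 0 0.05 0; 0 0 0 0.05 0; 0 0 0 0.05 0"}}

```text
time_s: 11.65
eef_pos: [644.5, 100.2, 55.9]
ee_rot: [0.706, 0.031, 0.707, -0.031]
force: [-1.2, 0.4, -4.5]
grip_width: 0.253
```

```bash
python3 -c "
from h import *
plan([644.5,150.3,56],-1.658)"
```

```text
t 11.65 shift [-0.01   4.99  -0.435] turn 0.002 alt -36.0 tcp [644.5  100.21  55.9 ] F [-1.23  0.4  -4.46] M [ 0.145  0.268 -0.265] j6 0.06 g 0.253
 tool axes xyz (cols)
 [[-5.000e-04  8.690e-02  9.962e-01]
 [ 1.000e-04  9.962e-01 -8.690e-02]
 [-1.000e+00  1.000e-04 -5.000e-04]]
```

Request:
{"method": "send_rows", "body": {"rows": "0 0 0 -0.2 0; 0 0 0 -0.4 0; 0 0 0 -0.6 0; 0 0 0 -0.6 0; 0 0 0 -0.6 0; 0 0 0 -0.6 0"}}

```text
time_s: 12.25
eef_pos: [638.8, 100.6, 56.0]
ee_rot: [0.707, 0.031, 0.706, -0.031]
force: [-0.4, 0.0, -3.5]
grip_width: 0.258
```

```bash
python3 -c "
from h import *
plan([644.5,150.3,56],-1.658)"
```

```text
t 12.25 shift [3.000e-03 4.998e+00 1.410e-01] turn 0.003 alt -36.0 tcp [638.75 100.63  56.03] F [-0.41  0.02 -3.47] M [ 0.038 -0.002 -0.029] j6 0.06 g 0.258
 tool axes xyz (cols)
 [[ 2.000e-04  8.680e-02  9.962e-01]
 [-0.000e+00  9.962e-01 -8.680e-02]
 [-1.000e+00 -0.000e+00  2.000e-04]]
```

Request:
{"method": "send_rows", "body": {"rows": "0 0 0 -0.08 0; 0 0 0 -0.08 0; 0 0 0 -0.08 0"}}

```text
time_s: 12.55
eef_pos: [638.0, 100.7, 56.0]
ee_rot: [0.707, 0.031, 0.706, -0.031]
force: [0.8, 0.3, -4.7]
grip_width: 0.26
```

```bash
python3 -c "
from h import *
plan([644.5,150.3,56],-1.658)"
```

```text
t 12.55 shift [0.005 4.998 0.222] turn 0.004 alt -36.0 tcp [637.96 100.7   56.05] F [ 0.85  0.28 -4.74] M [-0.029 -0.103  0.043] j6 0.06 g 0.26
 tool axes xyz (cols)
 [[ 2.000e-04  8.670e-02  9.962e-01]
 [-1.000e-04  9.962e-01 -8.670e-02]
 [-1.000e+00 -1.000e-04  2.000e-04]]
```

Request:
{"method": "send_rows", "body": {"rows": "0 0 0 -0.08 0; 0 0 0 -0.08 0; 0 0 0 -0.08 0"}}

```text
time_s: 12.85
eef_pos: [637.3, 100.8, 56.1]
ee_rot: [0.707, 0.031, 0.706, -0.031]
force: [2.6, -0.9, -4.9]
grip_width: 0.26
```

```bash
python3 -c "
from h import *
plan([644.5,150.3,56],-1.658)"
```

```text
t 12.85 shift [0.01  4.994 0.29 ] turn 0.006 alt -35.99 tcp [637.29 100.8   56.1 ] F [ 2.58 -0.91 -4.88] M [-0.007 -0.272  0.287] j6 0.06 g 0.26
 tool axes xyz (cols)
 [[ 6.000e-04  8.660e-02  9.962e-01]
 [-1.000e-04  9.962e-01 -8.660e-02]
 [-1.000e+00 -0.000e+00  6.000e-04]]
```

The free play at ring 1 is about 5.8 mm (expected 6) and its centre is +0.75 mm from my line. I'll correct that and advance to ring 2.

Request:
{"method": "send_rows", "body": {"rows": "0 0 0 0.2 0; 0 0 0 0.385 0; 0 0 -0.3 0.385 0; 0 0 -0.6 0.385 0; 0 0 -0.9 0.385 0; 0 0 -1.2 0.385 0; 0 0 -1.5 0.385 0; 0 0 -1.8 0.385 0; 0 0 -2.1 0.385 0; 0 0 -2.3 0.385 0; 0 0 -2.3 0.385 0; 0 0 -2.3 0.385 0"}}

```text
time_s: 14.05
eef_pos: [638.9, 77.6, 56.0]
ee_rot: [0.706, 0.031, 0.706, -0.031]
force: [-0.8, 0.3, -4.5]
grip_width: 0.255
```

```bash
python3 -c "
from h import *
plan([644.5,150.3,56],-1.658)"
```

```text
t 14.05 shift [ 2.000e-03  7.293e+00 -7.500e-02] turn 0.003 alt -36.0 tcp [638.91  77.58  56.02] F [-0.8   0.28 -4.51] M [-0.025  0.056  0.023] j6 0.03 g 0.255
 tool axes xyz (cols)
 [[ 0.      0.0868  0.9962]
 [ 0.      0.9962 -0.0868]
 [-1.      0.      0.    ]]
```

Request:
{"method": "send_rows", "body": {"rows": "0 0 -0.2 0 0; 0 0 -0.4 0 0; 0 0 -0.6 0 0; 0 0 -0.8 0 0; 0 0 -1.0 0 0; 0 0 -1.2 0 0; 0 0 -1.4 0 0; 0 0 -1.4 0 0; 0 0 -1.4 0 0"}}

```text
time_s: 14.95
eef_pos: [637.7, 63.6, 56.0]
ee_rot: [0.706, 0.031, 0.706, -0.031]
force: [0.6, -0.0, -3.8]
grip_width: 0.257
```

```bash
python3 -c "
from h import *
plan([644.5,150.3,56],-1.658)
b=avg('top',3);a=avg('scene',3)
for p,n,box in((b,'t',(270,140,370,210)),(a,'s',(260,200,340,290))):
    ov(p,[],box,7 if n=='t' else 6,'f_'+n)
"
```

```text
t 14.95 shift [ 3.000e-03  8.698e+00 -7.800e-02] turn 0.003 alt -36.0 tcp [637.72  63.58  56.03] F [ 0.61 -0.04 -3.84] M [0.095 0.055 0.039] j6 0.0 g 0.257
 tool axes xyz (cols)
 [[ 1.000e-04  8.690e-02  9.962e-01]
 [-0.000e+00  9.962e-01 -8.690e-02]
 [-1.000e+00  0.000e+00  1.000e-04]]
```

View pics/f_t.png

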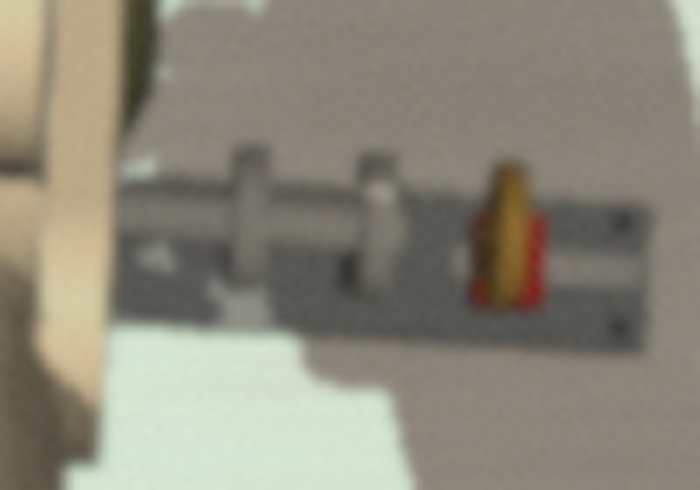

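View pics/f_s.png

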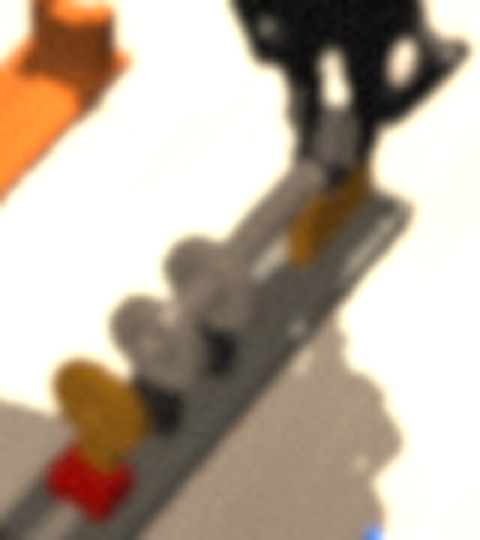

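Request:
{"method": "send_rows", "body": {"rows": "0 0 -0.2 0 0; 0 0 -0.4 0 0; 0 0 -0.6 0 0; 0 0 -0.8 0 0; 0 0 -1.0 0 0; 0 0 -1.2 0 0; 0 0 -1.4 0 0; 0 0 -1.6 0 0; 0 0 -1.6 0 0; 0 0 -1.6 0 0"}}

```text
time_s: 16.25
eef_pos: [636.3, 47.7, 56.0]
ee_rot: [0.706, 0.031, 0.706, -0.031]
force: [-0.2, 0.0, -3.6]
grip_width: 0.26
```

```bash
python3 -c "
from h import *
plan([644.5,150.3,56],-1.658)"
```

```text
t 16.25 shift [ 4.0000e-03  1.0297e+01 -7.7000e-02] turn 0.003 alt -36.0 tcp [636.33  47.65  56.04] F [-0.16  0.02 -3.59] M [ 0.017  0.045 -0.019] j6 -0.02 g 0.26
 tool axes xyz (cols)
 [[ 1.000e-04  8.680e-02  9.962e-01]
 [ 0.000e+00  9.962e-01 -8.680e-02]
 [-1.000e+00  0.000e+00  1.000e-04]]
```

Request:
{"method": "send_rows", "body": {"rows": "0 0 -0.15 0 0; 0 0 -0.3 0 0; 0 0 -0.45 0 0; 0 0 -0.6 0 0; 0 0 -0.75 0 0; 0 0 -0.75 0 0; 0 0 -0.75 0 0"}}

```text
time_s: 16.95
eef_pos: [635.6, 40.2, 56.0]
ee_rot: [0.706, 0.031, 0.706, -0.031]
force: [-0.6, 0.1, -4.6]
grip_width: 0.252
```

Request:
{"method": "send_rows", "body": {"rows": "0 0 -0.1 0 0; 0 0 -0.2 0 0; 0 0 -0.2 0 0; 0 0 -0.2 0 0"}}

```text
time_s: 17.35
eef_pos: [635.5, 38.2, 56.0]
ee_rot: [0.706, 0.031, 0.706, -0.031]
force: [-0.4, -0.2, -4.8]
grip_width: 0.252
```

Request:
{"method": "send_rows", "body": {"rows": "0 0 -0.1 0 0; 0 0 -0.15 0 0; 0 0 -0.15 0 0; 0 0 -0.15 0 0"}}

```text
time_s: 17.75
eef_pos: [635.4, 36.7, 56.0]
ee_rot: [0.706, 0.031, 0.706, -0.031]
force: [0.6, 1.6, -4.4]
grip_width: 0.255
```

Request:
{"method": "send_rows", "body": {"rows": "0 0 -0.05 0 0; 0 0 -0.05 0 0; 0 0 -0.05 0 0; 0 0 -0.05 0 0"}}

```text
time_s: 18.15
eef_pos: [635.3, 36.2, 56.0]
ee_rot: [0.706, 0.031, 0.706, -0.031]
force: [-1.0, -0.5, -3.7]
grip_width: 0.258
```

```bash
python3 -c "
from h import *
plan([644.5,150.3,56],-1.658)
b=avg('top',3); ov(b,[],(270,140,370,210),7,'g_t')
plan([644.5,150.3,56],-1.658)
"
```

```text
t 18.15 shift [-0.    11.445 -0.075] turn 0.003 alt -36.0 tcp [635.31  36.22  55.99] F [-1.02 -0.53 -3.74] M [ 0.019 -0.01  -0.093] j6 -0.04 g 0.258
 tool axes xyz (cols)
 [[-0.      0.0868  0.9962]
 [ 0.      0.9962 -0.0868]
 [-1.      0.     -0.    ]]
t 18.3 shift [-2.0000e-03  1.1442e+01 -7.4000e-02] turn 0.004 alt -36.0 tcp [635.31  36.25  55.98] F [-0.2  -0.14 -4.45] M [0.105 0.012 0.017] j6 -0.04 g 0.256
 tool axes xyz (cols)
 [[-0.      0.0868  0.9962]
 [ 0.      0.9962 -0.0868]
 [-1.      0.     -0.    ]]
```

View pics/g_t.png

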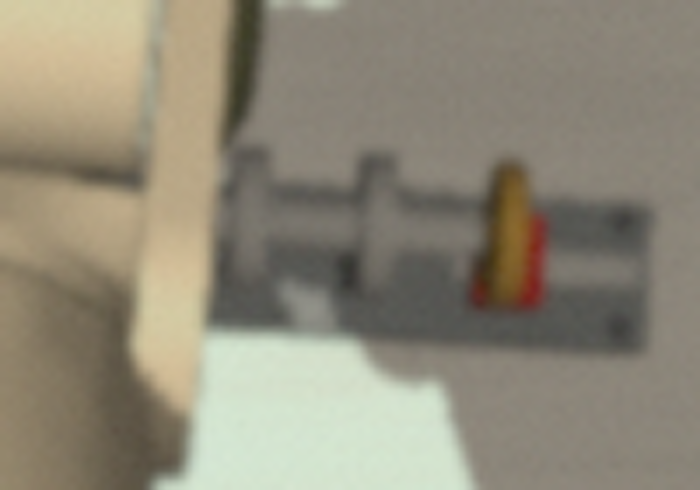

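Just about touching, and the force is still noise. I'll take 1 mm steps.

Request:
{"method": "send_rows", "body": {"rows": "0 0 -0.1 0 0; 0 0 -0.1 0 0; 0 0 -0.1 0 0; 0 0 -0.1 0 0"}}

```text
time_s: 18.7
eef_pos: [635.2, 35.2, 56.0]
ee_rot: [0.706, 0.031, 0.706, -0.031]
force: [0.3, 0.5, -3.9]
grip_width: 0.261
```

Request:
{"method": "send_rows", "body": {"rows": "0 0 -0.1 0 0; 0 0 -0.1 0 0; 0 0 -0.1 0 0; 0 0 -0.1 0 0"}}

```text
time_s: 19.1
eef_pos: [635.1, 34.2, 56.0]
ee_rot: [0.706, 0.031, 0.706, -0.031]
force: [-0.0, -0.1, -4.6]
grip_width: 0.259
```

Request:
{"method": "send_rows", "body": {"rows": "0 0 -0.1 0 0; 0 0 -0.1 0 0; 0 0 -0.1 0 0; 0 0 -0.1 0 0"}}

```text
time_s: 19.5
eef_pos: [635.0, 33.2, 56.0]
ee_rot: [0.706, 0.031, 0.706, -0.031]
force: [-0.4, 0.2, -3.5]
grip_width: 0.257
```

Request:
{"method": "send_rows", "body": {"rows": "0 0 -0.1 0 0; 0 0 -0.1 0 0; 0 0 -0.1 0 0; 0 0 -0.1 0 0"}}

```text
time_s: 19.9
eef_pos: [635.0, 32.9, 56.0]
ee_rot: [0.706, 0.031, 0.706, -0.03]
force: [0.4, 5.8, -4.6]
grip_width: 0.256
```

Request:
{"method": "send_rows", "body": {"rows": "0 0 -0.1 0 0; 0 0 -0.1 0 0; 0 0 -0.1 0 0; 0 0 -0.1 0 0"}}

```text
time_s: 20.3
eef_pos: [634.9, 32.0, 56.0]
ee_rot: [0.707, 0.031, 0.706, -0.03]
force: [1.2, 6.2, -3.7]
grip_width: 0.258
```

Contact is at y≈33.0, with the force stepping to about 6 N. I'll press on to 5 mm travel, aiming for y≈28.0 and about 11 N.

Request:
{"method": "send_rows", "body": {"rows": "0 0 -0.05 0 0; 0 0 -0.1 0 0; 0 0 -0.15 0 0; 0 0 -0.2 0 0; 0 0 -0.25 0 0; 0 0 -0.3 0 0; 0 0 -0.3 0 0; 0 0 -0.3 0 0"}}

```text
time_s: 21.1
eef_pos: [634.7, 29.6, 56.1]
ee_rot: [0.707, 0.031, 0.706, -0.03]
force: [1.7, 9.1, -3.5]
grip_width: 0.256
```

```bash
python3 -c "
from h import *
plan([644.5,150.3,56],-1.658)"
```

```text
t 21.1 shift [ 0.029 12.109 -0.062] turn 0.008 alt -35.99 tcp [634.65  29.61  56.06] F [ 1.67  9.13 -3.5 ] M [ 1.474 -0.167  0.06 ] j6 -0.05 g 0.256
 tool axes xyz (cols)
 [[ 3.000e-04  8.640e-02  9.963e-01]
 [ 1.900e-03  9.963e-01 -8.640e-02]
 [-1.000e+00  2.000e-03  1.000e-04]]
```

Request:
{"method": "send_rows", "body": {"rows": "0 0 -0.06 0 0; 0 0 -0.12 0 0; 0 0 -0.19 0 0; 0 0 -0.19 0 0; 0 0 -0.19 0 0; 0 0 -0.19 0 0"}}

```text
time_s: 21.7
eef_pos: [634.5, 28.0, 56.1]
ee_rot: [0.707, 0.031, 0.706, -0.03]
force: [1.0, 10.5, -4.4]
grip_width: 0.254
```

```bash
python3 -c "
from h import *
plan([644.5,150.3,56],-1.658)
b=avg('top',3); ov(b,[],(270,140,370,210),7,'h_t')
print([capture('top') and ctrl.sense()['force'].round(1) for _ in range(4)])
plan([644.5,150.3,56],-1.658)
"
```

```text
t 21.7 shift [ 0.036 12.269 -0.059] turn 0.008 alt -35.99 tcp [634.49  28.02  56.06] F [ 1.   10.47 -4.37] M [ 1.672 -0.252  0.028] j6 -0.06 g 0.254
 tool axes xyz (cols)
 [[ 3.000e-04  8.640e-02  9.963e-01]
 [ 2.400e-03  9.963e-01 -8.640e-02]
 [-1.000e+00  2.400e-03  1.000e-04]]
[array([ 0.2, 10.1, -2.9]), array([ 0.4, 11.3, -4.3]), array([-0. , 10.5, -4. ]), array([ 1.1, 10.4, -3.9])]
t 22.05 shift [ 0.036 12.267 -0.058] turn 0.01 alt -35.99 tcp [634.5   28.03  56.07] F [ 1.11 10.45 -3.92] M [ 1.717 -0.184 -0.024] j6 -0.06 g 0.26
 tool axes xyz (cols)
 [[ 3.000e-04  8.630e-02  9.963e-01]
 [ 2.400e-03  9.963e-01 -8.630e-02]
 [-1.000e+00  2.400e-03  1.000e-04]]
```

View pics/h_t.png

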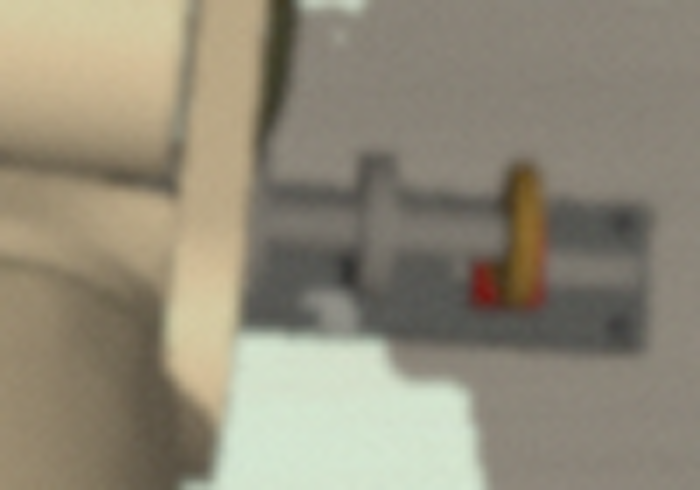

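The ring has moved about 5 mm: 5.0 by pose, 15 px ≈ 5.3 mm by picture, and the force is about 10.5 N. I'll relieve the push and set the shaft down.

Request:
{"method": "send_rows", "body": {"rows": "0 0 0.05 0 0; 0 0 0.1 0 0; 0 0 0.12 0 0; 0 0.05 0.12 0 0; 0 0.1 0.12 0 0; 0 0.15 0.12 0 0; 0 0.15 0.12 0 0; 0 0.15 0.12 0 0"}}

```text
time_s: 22.85
eef_pos: [634.7, 28.1, 54.7]
ee_rot: [0.707, 0.031, 0.706, -0.03]
force: [0.3, 5.9, -3.2]
grip_width: 0.254
```

```bash
python3 -c "
from h import *
plan([644.5,150.3,56],-1.658)"
```

```text
t 22.85 shift [-0.124 12.258 -0.077] turn 0.006 alt -35.99 tcp [634.66  28.12  54.67] F [ 0.31  5.9  -3.2 ] M [ 1.012 -0.114  0.009] j6 -0.05 g 0.254
 tool axes xyz (cols)
 [[ 4.000e-04  8.660e-02  9.962e-01]
 [ 7.000e-04  9.962e-01 -8.660e-02]
 [-1.000e+00  8.000e-04  3.000e-04]]
```

Request:
{"method": "send_rows", "body": {"rows": "0 0 0.05 0 0; 0 0 0.08 0 0; 0 0.05 0.08 0 0; 0 0.1 0.08 0 0; 0 0.1 0.08 0 0; 0 0.1 0.08 0 0"}}

```text
time_s: 23.45
eef_pos: [634.8, 28.2, 53.7]
ee_rot: [0.707, 0.031, 0.706, -0.031]
force: [1.1, 2.6, -1.4]
grip_width: 0.252
```

```bash
python3 -c "
from h import *
plan([644.5,150.3,56],-1.658)"
```

```text
t 23.45 shift [-0.235 12.245 -0.089] turn 0.003 alt -36.0 tcp [634.76  28.24  53.67] F [ 1.12  2.64 -1.39] M [ 0.302 -0.    -0.002] j6 -0.05 g 0.252
 tool axes xyz (cols)
 [[ 4.000e-04  8.680e-02  9.962e-01]
 [-2.000e-04  9.962e-01 -8.680e-02]
 [-1.000e+00 -2.000e-04  4.000e-04]]
```

Request:
{"method": "send_rows", "body": {"rows": "0 0.05 0.03 0 0; 0 0.1 0.03 0 0; 0 0.1 0.03 0 0; 0 0.1 0.03 0 0; 0 0.1 0.03 0 0", "grip_force": 30}}

```text
time_s: 23.95
eef_pos: [634.8, 28.4, 53.0]
ee_rot: [0.707, 0.031, 0.706, -0.031]
force: [-1.8, 0.8, 5.0]
grip_width: 0.256
```

Request:
{"method": "send_rows", "body": {"rows": "0.3 0 0 0 0; 0.35 0 0 0 0; 0.4 0 0 0 0; 0.5 0 0 0 0; 0.6 0 0 0 0; 0.8 0 0 0 0; 1 0 0 0 0; 1 0 0 0 0; 1 0 0 0 0; 1 0 0 0 0"}}

```text
time_s: 24.95
eef_pos: [634.6, 28.7, 52.5]
ee_rot: [0.706, 0.031, 0.706, -0.031]
force: [-0.8, -0.7, 0.5]
grip_width: 1.001
```

```bash
python3 -c "
from h import *
plan([644.5,150.3,56],-1.658)
b=avg('top',3);a=avg('scene',3)
for p,n,box in((b,'t',(270,140,370,210)),(a,'s',(250,180,350,290))):
    ov(p,[],box,7 if n=='t' else 5.4,'i_'+n)
"
```

```text
t 24.95 shift [-0.352 12.204 -0.074] turn 0.004 alt -36.0 tcp [634.65  28.65  52.48] F [-0.78 -0.73  0.51] M [-0.008 -0.019  0.04 ] j6 -0.05 g 1.001
 tool axes xyz (cols)
 [[-0.      0.0867  0.9962]
 [-0.      0.9962 -0.0867]
 [-1.     -0.     -0.    ]]
```

View pics/i_t.png

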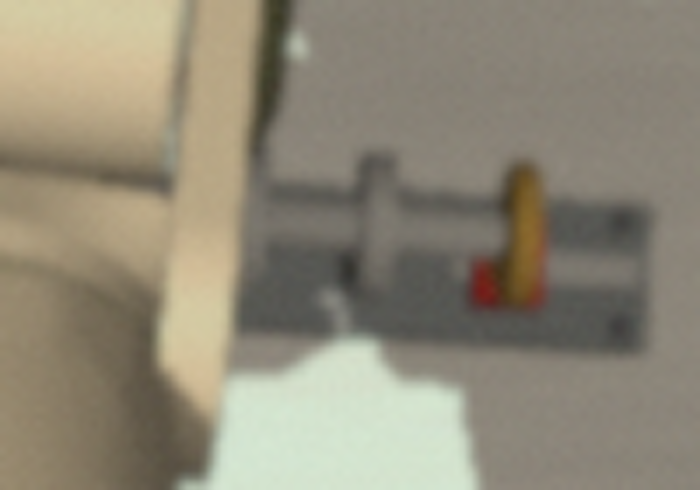

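View pics/i_s.png

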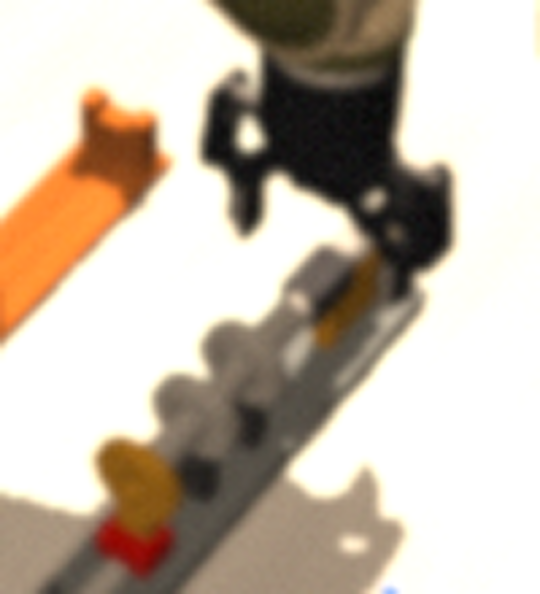

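The fingers are open and clear on both sides, and the shaft rests on the bar and rings. Next I raise the gripper.

Request:
{"method": "send_rows", "body": {"rows": "1 -0.5 0 0 0; 1 -2 0 0 0; 1 -5 0 0 0; 1 -9 0 0 0; 1 -13 0 0 0; 1 -16 0 0 0; 1 -17 2 -3 0; 1 -17 5 -6 0; 1 -17 8 -10 0; 1 -17 11 -14 0; 1 -17 13 -16 0; 1 -17 13 -16 0"}}

```text
time_s: 26.45
eef_pos: [484.7, 174.3, 224.4]
ee_rot: [0.707, 0.03, 0.706, -0.029]
force: [0.8, 0.5, -0.5]
grip_width: 1.0
```

```bash
python3 -c "
from h import *
b=avg('top',3);a=avg('scene',3)
for p,n,box in((b,'t',(230,140,370,210)),(a,'s',(240,180,350,300))):
    ov(p,[],box,5.6 if n=='t' else 5,'j_'+n)
save(b,'j_full'); plan([644.5,150.3,56],-1.658)
"
```

```text
t 26.75 shift [16.651 -0.7   15.853] turn -0.012 alt 35.99 tcp [487.2  171.25 222.51] F [-0.17 -1.35  0.24] M [ 0.008 -0.023  0.023] j6 0.2 g 1.0
 tool axes xyz (cols)
 [[ 0.000e+00  8.810e-02  9.961e-01]
 [-1.000e-04  9.961e-01 -8.810e-02]
 [-1.000e+00 -1.000e-04  0.000e+00]]
```

View pics/j_t.png

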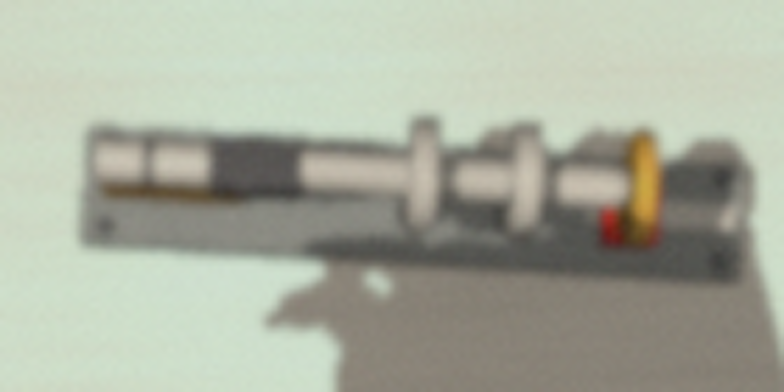

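View pics/j_s.png

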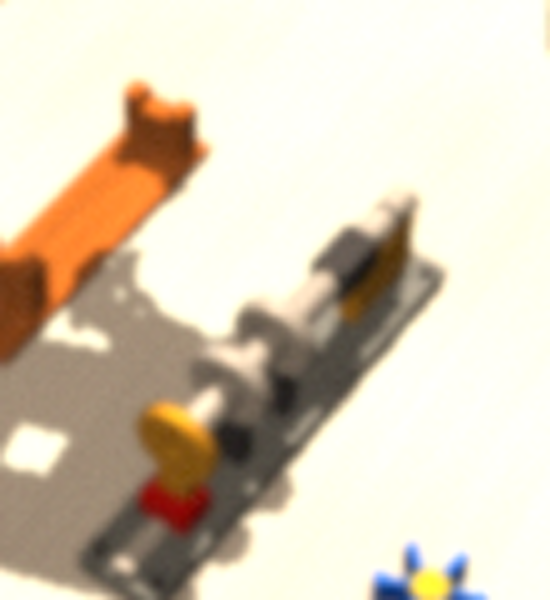

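View pics/j_full.png

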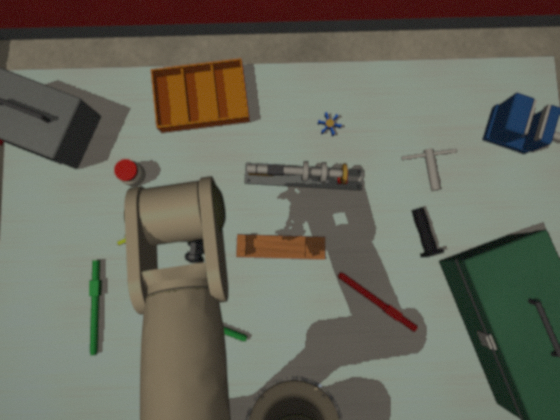

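Request:
{"method": "send_rows", "body": {"rows": "1 0 0 0 0; 1 0 0 0 0; 1 0 0 0 0"}}

```text
time_s: 27.05
eef_pos: [486.7, 171.8, 222.4]
ee_rot: [0.706, 0.031, 0.706, -0.031]
force: [-0.2, -0.0, 0.3]
grip_width: 0.999
```

```bash
python3 -c "
from h import *
print(ctrl.sense()['dq'].round(3)); print(workorder.finish_job())"
```

```text
[ 0.004 -0.001  0.001 -0.    -0.002  0.002]
the job is handed in; nothing more can be done
None
```

I passed the steel shaft from the cradle nose first through rings 1 and 2. I then pressed it on the brass ring until that had given way by about 5 mm, let go, and handed the job in at 27 s.

- **Centring:** I found the middle of ring 1 by touching both sides of its bore with about 2.5 N. The free play measured about 5.8 mm against the expected 6 mm. From there on no force showed until the brass ring.
- **Brass ring:** Contact came at tool y ≈ 33.0 mm, with the force stepping to about 6 N, and I pressed to y ≈ 28.0 mm.
- **How far it gave:** The checks disagree slightly. The arm's position says about 5.0 mm, the force of about 10.5 N suggests about 4.5 mm, and the top picture suggests about 5.3 mm. All are well short of the 10 mm end of travel.
- **Letting go:** I relieved the push, lowered the shaft onto the rest bar and opened the gripper. The last pictures show it lying in rings 1 and 2 with its nose at the brass ring and the arm clear. The bystanders in view look unmoved. The arm hid most of the kill key in that last picture, so I did not check it there.

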